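# Reset the tripped hotplate in the candle workshop

## Task

The hotplate's overheat cut-out has tripped and popped out its reset button. Switch the hotplate off at its rocker switch, then press the reset button, sunk in the round well, fully home so that it stays in, and then switch the hotplate back on. Press with the fingertips only: pick nothing up, leave the thermostat knob as it is set, and do not disturb the pitcher on the plate or the bottle, glass and tin beside it.

Things in the scene. Friction and masses are not known exactly. Their poses are not given: they have to be found in the camera images.
- hotplate: brushed-steel bench hotplate fixed to the table, 380 (x) x 300 (y) x 112 mm high; origin at the centre of its underside, x from its front (panel, towards the robot) to its rear, z up. The round iron plate, 196 mm across, is centred at x +60 mm, 112 mm up. The front 115 mm is the control panel, sloping down 0.21 rad towards the front edge; panel centre at x -132 mm, 88 mm up.
- well_mouth (a point): centre of the round well's mouth, level with the panel, at the panel's -y end (95 mm from its middle). Axes: z square out of the sloping panel (the well's axis), x up the slope towards the plate, y along the panel. The well is 43 mm wide inside and 26 mm deep, with a flat black rim 2 mm high; in its middle sits the white round reset button, 26 mm in diameter.
- reset_button (a joint): how far the sunken reset button is pressed (m), along -z of well_mouth: 0 = popped out, face 16 mm below the panel's surface; 0.006 = fully home, face 22 mm below and 4 mm above the well's floor. It starts out (0 to 1.5 mm), moves stiffly (about 5 N) and stays where it is pushed.
- reset_face (a point): centre of the reset button's face; moves with the button, z square out of the sloping panel
- rocker_pivot (a point): middle of the rocker switch, level with the panel, at the panel's +y end (95 mm from its middle). Axes: z square out of the sloping panel, x up the slope towards the plate (along the rocker), y along the pivot. The black rocker is 44 mm long (x), 26 mm wide (y), its two halves rising outward from a middle 8 mm above the panel; its grey frame is 58 x 38 mm, 3 mm high.
- power_rocker (a joint): angle of the rocker (rad): +0.17 = on, far end (towards the plate, +x) down; -0.17 = off, near end (towards the front edge, -x) down. The top of the end that is down is 9 mm above the panel, of the end that is up 16 mm. Pressed near its outer end it moves with 2 to 3 N, nearer the pivot with more, and it stays where it is left. It starts on.
- knob_pointer (a point): tip of the pointer line on the thermostat knob, a black round knob 44 mm across and 26 mm high with a bar grip, in the middle of the panel between rocker and well; the point lies 19 mm from the knob's axis, on top of the bar. The knob turns easily; its setting differs from start to start.
- pitcher: empty steel pouring pitcher standing on the plate, 100 mm in diameter, 116 mm high, with a black handle reaching 91 mm from its axis along its own +y; loose, 0.2 to 0.45 kg; origin at the centre of its underside
- oil_bottle: amber glass bottle, 72 mm in diameter, 207 mm high with its steel pourer, loose, standing beside the hotplate; origin at the centre of its underside
- square_glass: empty square candle glass, 85 x 85 mm, 90 mm high, loose, standing beside the hotplate; origin at the centre of its underside
- candle_tin: round lidded metal candle tin, 75 mm in diameter, 57 mm high, loose, standing beside the hotplate; origin at the centre of its underside
Things that resemble listed ones, but are neither listed nor needed, are in the scene too. Leave any green or red look-alike of the candle_tin alone. Of the things like the pitcher, leave any that is turquoise; of the rest the larger one is meant.

How it is judged (in metres and radians):
On the way, in this order (a step that is already met when the one before it is completed fails the run):
1. the rocker is switched off (near end down) (value of joint power_rocker below -0.13 rad), for 0.2 s.
2. the reset button is pressed home while the rocker is off (value of joint reset_button above 0.005 m and value of joint power_rocker below -0.13 rad), for 0.2 s.
3. the rocker is switched on again (far end down) (value of joint power_rocker above 0.13 rad and value of joint reset_button above 0.005 m), for 0.2 s.
At the end, for the whole second after the job is handed in: The reset button is at least 5 mm in (of 6 mm), the rocker is on (above +0.13 rad), the thermostat pointer is within 6 mm of where it was, and the pitcher, bottle, glass and tin stand upright (within 0.1 rad) and at rest within 15 mm of where they stood (all of step 3 and distance of knob_pointer from where it was at the start of the episode below 0.006 m and distance of each of pitcher, oil_bottle, square_glass, candle_tin from where it was at the start of the episode below 0.015 m and angle between each of pitcher, oil_bottle, square_glass, candle_tin's own z axis and vertical below 0.1 rad and linear speed of each of pitcher, oil_bottle, square_glass, candle_tin below 0.02 m/s); the robot touches nothing.
It fails at once if the pitcher, bottle, glass or tin is lifted, shoved or carried (15 mm or more) (distance of any of pitcher, oil_bottle, square_glass, candle_tin from where it was at the start of the episode above 0.015 m).
It fails at once if the thermostat is turned away from its setting (pointer moved 6 mm or more) (distance of knob_pointer from where it was at the start of the episode above 0.006 m).
It also fails if it takes over 48 s, if anything falls off the work surface, if the arm or the gripper's body presses on something with over 40 N, if the wrist force passes 120 N, or if a joint passes its speed limit or range.

## Robot

A 7-joint arm with a two-finger parallel gripper is mounted at the origin on the work surface. World frame = base frame: x ahead of the robot, y to its left, z up, the work surface at z = 0. Lengths are in mm, angles in rad, forces in N, time in s.
With the tool pointing down it reaches from about 400 to 875 mm from the base axis. Payload 4.4 kg.
Tool frame: the origin (TCP) lies at the very end of the fingers, on their centre line; the grasp point (between the pads) lies 19 mm behind it; z points along the fingers, y is the line along which they close (so a half turn about z gives the same grasp; the last joint's range is limited). The gripper opens to 85 mm and grips with 20 to 120 N. Pads are 22 mm wide; open, the fingers measure 114 mm over their backs; the gripper's body (76 mm by 85 mm) begins 54 mm behind the grasp point. The pads swing forward as they close: fully open they stand 13 mm farther back than shut.
Start: joints at [1.043, 0.628, 0.038, 1.517, -0.027, 0.996, -0.02], TCP at [289.642, -581.915, 231.313] pointing down, gripper open.
Joint ranges: [-3.06, 3.06], [-0.37, 2.12], [-1.25, 1.32], [0.18, 2.47], [-1.1, 4.24], [0.23, 1.98], [-2.94, 2.94]. Speed limits (rad/s): [2.57, 2.57, 3.14, 3.14, 3.14, 3.14, 3.14].

## Interface

Orientations are given as [roll, pitch, yaw] about the fixed x, y, z axes, in that order (R = Rz(yaw) Ry(pitch) Rx(roll)).
In Python, from cell import sensors, get_image, camera_params, order gives the robot as it stands.
- The arm moves only by the shell command python3 -m inch 'ROWS' [OPENING]. ROWS is JSON, a list that holds one entry, the list of rows, each a list of 4 numbers: the shift along the tool's x, y, z in cm, then the turn about the tool's z in degrees. A call has 1 to 8 rows; each row is the pose to reach, as a shift and turn from the pose commanded when the call began, along the tool's axes at that moment; what a row does not reach only later rows make up. A row lasts 1/12 s, in which the tool goes at most 41.7 mm and 7.16 degrees, less where a joint would pass 70% of its speed; a pose out of reach is approached as far as the arm can. A call with a gripper value outside its range is refused whole. OPENING is the finger opening in cm, from 0 to 8.54, set as the call begins (- or left out, the last holds). The fingers move at their own pace and stop on an object; the grip force is fixed at half the most. Time passes only in rows, so rows that repeat a pose let the fingers close. It gives the time, the measured TCP pose, the force, the opening and the grip force at its end, in the units of the state.
- sensors.read_state(): the state, without advancing time (a new reading comes with each control period).
- get_image(name): name is "scene" or "top"; returns the picture (420x560x3 uint8, blue, green, red); there is no depth.
- camera_params(name): a dict with "mtx" (3x3 intrinsics, pixels), "rvec" (rotation vector, rad) and "tvec" (3), from world to camera coordinates, as OpenCV has them. Camera axes: x right, y down, z forward; pixel columns grow to the right and rows downward; lengths in mm; the calibration is good to about 2 mm. A picture is of the moment at which its call begins. camera_params takes no time and is no camera call.
- order.finish_job(): hands the job in; it is judged then, once.
The state is a dict: "clock": time; "qpos": joint angles; "qd": joint speeds; "tau": joint torques, N m; "eef_pos": TCP position; "tool_rot": TCP orientation; "force": force on the tool from outside, world axes, zero at the start; "torque": the same for the moment, N m; "width": finger opening in mm; "gripper_force": force on a finger pad.
Only numpy, scipy, OpenCV 4.12 (cv2) and the standard library are available. Lean on these libraries where they do the work, as an engineer would, in place of code of your own. Each camera call takes 0.05 s, during which the arm holds its last target. There are 200 camera calls.

## Working session

There is one attempt and no reset: what is moved stays moved. The work goes in short steps, Python scripts to look and compute and a shell command to move; the robot and the scene stay as the last step left them, time stands still between calls to the robot, and variables do not carry over. Pictures are saved under pics/ and viewed, at most 10 in all, crops included, and the job is handed in when it is done.

```bash
mkdir -p pics; python3 - <<'E'
from cell import sensors,get_image,camera_params
import cv2
for n in("scene","top"):
    cv2.imwrite(f"pics/{n}0.png",get_image(n)); p=camera_params(n);print(n,p)
s=sensors.read_state();print(s)
E
```

```text
scene {'mtx': array([[389.77224027,   0.        , 280.56989918],
       [  0.        , 389.77224027, 209.95235219],
       [  0.        ,   0.        ,   1.        ]]), 'rvec': array([ 1.76556052,  1.98432085, -0.62593437]), 'tvec': array([ 123.81810933, -437.13367405, 1361.90512221])}
top {'mtx': array([[515.38515076,   0.        , 279.22307559],
       [  0.        , 515.38515076, 210.20800396],
       [  0.        ,   0.        ,   1.        ]]), 'rvec': array([ 2.1714654, -2.1133423,  0.1649106]), 'tvec': array([ -37.58702507,  608.71344592, 1320.39999892])}
{'clock': 0.1, 'qpos': array([ 1.04319197,  0.62923236,  0.03843634,  1.51827304, -0.02698955,
        0.99626692, -0.0199736 ]), 'qd': array([-0.00091458, -0.00221829,  0.00205076, -0.00274371, -0.00179009,
        0.00046341,  0.00086431]), 'tau': array([ 3.44078915e-03, -5.64534616e+01,  1.23086818e+00, -1.93975335e+01,
        1.13626232e-02,  5.51528836e-03,  4.33069857e-06]), 'eef_pos': array([ 289.40115284, -581.40604275,  230.49305211]), 'tool_rot': array([-3.13993078e+00,  1.91665307e-05,  4.61843153e-01]), 'force': array([-0.5859789 ,  0.40756261, -0.54766024]), 'torque': array([ 0.02228561, -0.06571594,  0.01536562]), 'gripper_force': 0.0, 'width': 85.48174555962477}
```

View pics/scene0.png

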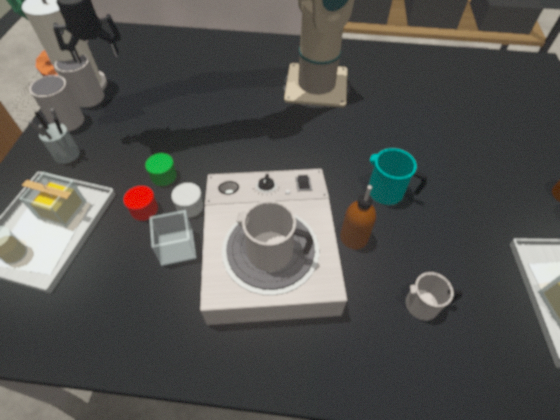

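View pics/top0.png

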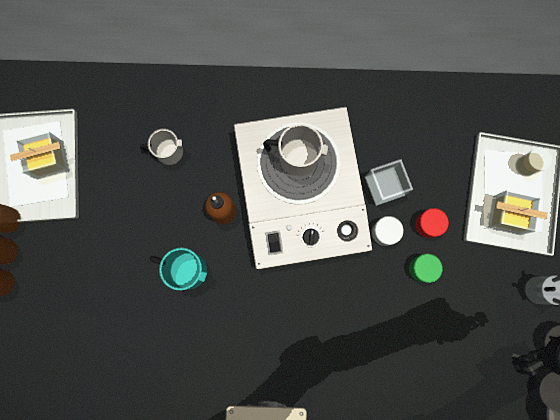

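The top view shows, left to right: rocker (274,242), knob (311,237) and well (347,231). The big steel pitcher on the plate is at (300,150), with the small steel one at (165,147) and a turquoise one at (183,270). The white tin is at (388,231), the glass at (390,182) and the bottle at (219,207). Next I measure the panel features.

```bash
cat > h.py <<'E'
import numpy as np, cv2
from cell import camera_params
def ray(n,uv):
    p=camera_params(n);R=cv2.Rodrigues(p["rvec"])[0];t=p["tvec"].ravel()
    x=cv2.undistortPoints(np.array([[uv]],float),p["mtx"],None)[0,0]
    return -R.T@t, R.T@np.r_[x,1]
def plane(n,uv,z):
    c,d=ray(n,uv);return c+d*(z-c[2])/d[2]
def tri(a,b):
    c1,d1=ray("top",a);c2,d2=ray("scene",b)
    k=np.linalg.lstsq(np.c_[d1,-d2],c2-c1,rcond=None)[0]
    p,q=c1+d1*k[0],c2+d2*k[1];return (p+q)/2,np.linalg.norm(p-q)
def proj(n,P):
    p=camera_params(n);return cv2.projectPoints(np.float64(P).reshape(-1,3),p["rvec"],p["tvec"],p["mtx"],None)[0][:,0]
E
python3 - <<'E'
import cv2,numpy as np
from h import *
for n,(x0,y0,x1,y1) in {"top":(240,205,380,275),"scene":(200,165,335,205)}.items():
    im=cv2.imread(f"pics/{n}0.png");c=im[y0:y1,x0:x1]
    cv2.imwrite(f"pics/{n}c.png",cv2.resize(c,None,fx=5,fy=5,interpolation=cv2.INTER_CUBIC))
    g=cv2.cvtColor(c,cv2.COLOR_BGR2GRAY)
    for T in(70,110):
        N,l,st,ce=cv2.connectedComponentsWithStats((g<T).astype(np.uint8))
        for i in range(1,N):
            if st[i,4]>15:
                x,y,w,h=st[i,:4];u=ce[i]+[x0,y0];print(n,T,u.round(1),"bboxc",(x0+x+(w-1)/2,y0+y+(h-1)/2),st[i,2:],plane(n,u,90).round(1))
E
python3 - <<'E'
import cv2,numpy as np
a=cv2.imread("pics/topc.png");b=cv2.imread("pics/scenec.png")
b=cv2.copyMakeBorder(b,0,0,0,a.shape[1]-b.shape[1],0);cv2.imwrite("pics/both.png",np.vstack([a,b]))
E
```

```text
top 70 [313.6 255.5] bboxc (np.float64(309.5), np.float64(239.5)) [ 140   70 3028] [ 489.2 -111.3   90. ]
top 70 [346.2 229.9] bboxc (np.float64(346.5), np.float64(230.5)) [ 20  20 156] [ 556.7 -193.3   90. ]
top 70 [310.2 236.7] bboxc (np.float64(310.5), np.float64(236.5)) [ 16  16 185] [ 536.8 -101.9   90. ]
top 70 [273.6 242.2] bboxc (np.float64(274.0), np.float64(242.0)) [ 13  19 187] [520.1  -9.   90. ]
top 110 [314.6 254.9] bboxc (np.float64(309.5), np.float64(239.5)) [ 140   70 3138] [ 490.7 -113.9   90. ]
top 110 [347.4 230.5] bboxc (np.float64(347.0), np.float64(230.5)) [ 21  20 238] [ 555.3 -196.5   90. ]
top 110 [310.4 236.6] bboxc (np.float64(310.0), np.float64(236.5)) [ 17  16 203] [ 536.9 -102.2   90. ]
top 110 [273.8 242.4] bboxc (np.float64(274.0), np.float64(242.5)) [ 13  20 210] [519.7  -9.6  90. ]
scene 70 [210.9 168.4] bboxc (np.float64(213.5), np.float64(171.0)) [ 28  13 138] [ 500.9 -250.4   90. ]
scene 70 [248.7 166.6] bboxc (np.float64(250.5), np.float64(167.5)) [ 46   6 116] [ 482.7 -153.9   90. ]
scene 70 [319.4 172.8] bboxc (np.float64(303.5), np.float64(181.0)) [ 62  33 312] [482.   31.1  90. ]
scene 70 [266.2 184. ] bboxc (np.float64(266.0), np.float64(182.5)) [13 12 86] [ 535.4 -100.4   90. ]
scene 70 [303.1 183.8] bboxc (np.float64(303.5), np.float64(183.0)) [ 8  9 50] [523.5  -7.7  90. ]
scene 110 [266.  173.8] bboxc (np.float64(267.0), np.float64(184.5)) [ 135   40 1240] [ 501.9 -105.5   90. ]
scene 110 [266.1 183.2] bboxc (np.float64(266.0), np.float64(182.0)) [ 15  15 148] [ 533.  -101.1   90. ]
scene 110 [303.2 182.1] bboxc (np.float64(303.5), np.float64(182.0)) [ 12  13 134] [517.9  -8.   90. ]
scene 110 [221.7 187.1] bboxc (np.float64(222.5), np.float64(187.0)) [ 8 11 37] [ 558.8 -210.1   90. ]
```

View pics/both.png

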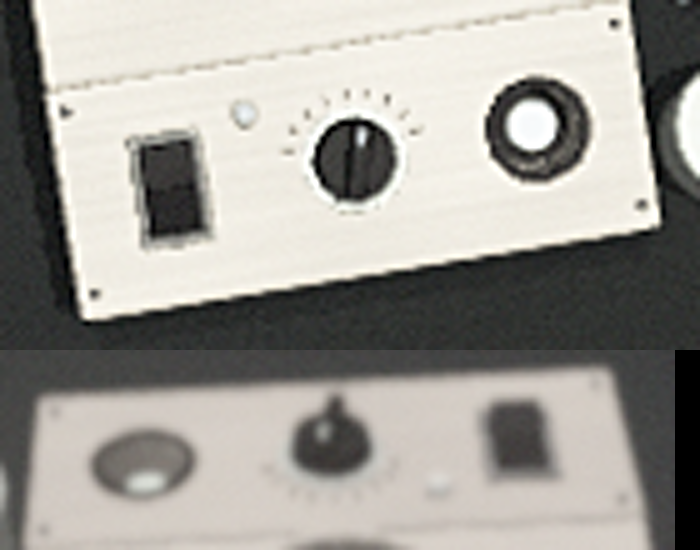

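The enlarged crop shows the rocker at top px (273.9,242.3), the knob at (310.4,236.5) with its pointer up, and the well rim at (347.2,230.4). In the scene view the well is at (228.4,187.2) and the rocker frame at (303.4,182.1).

```bash
python3 - <<'E'
from h import *
w,e1=tri((347.2,230.4),(228.4,187.2)); r,e2=tri((273.9,242.3),(303.4,182.2))
print("tri",w.round(1),e1,r.round(1),e2)
W=plane("top",(347.2,230.4),90);R=plane("top",(273.9,242.3),94)
Ws=plane("scene",(228.4,187.2),90);Rs=plane("scene",(303.4,182.2),94)
print(W,Ws,R,Rs,np.linalg.norm(W[:2]-R[:2]))
d=(R-W)[:2];yaw=np.arctan2(-d[0],d[1]);print("hp yaw deg",np.degrees(yaw))
# panel corners: top front/rear edges from crop
for a in((82,318),(660,225),(30,-2)): pass
fl=plane("top",(240+82/5,205+318/5),76);fr=plane("top",(240+660/5,205+225/5),76);print(fl,fr,np.linalg.norm(fl-fr),np.degrees(np.arctan2(-(fl-fr)[0],(fl-fr)[1])))
E
```

```text
tri [ 555.5 -195.1   88. ] 2.3651477921328703 [519.7  -8.6  91.8] 2.369136647232243
[ 555.44981767 -195.96992015   90.        ] [ 557.01757269 -193.34503455   90.        ] [519.5739619   -9.83206341  94.        ] [521.52085077  -7.41780806  94.        ] 189.56365352110987
hp yaw deg 10.909305904646592
[452.8115939   33.03219395  76.        ] [ 508.24844094 -261.80420077   76.        ] 300.00290608462177 10.648755106694187
```

```bash
cat >> h.py <<'E'
from scipy.spatial.transform import Rotation as Ro
Y=np.radians(10.8); HX=np.array([np.cos(Y),np.sin(Y),0]); WELL=np.array([556.,-195,88]); ROCK=np.array([520.3,-8.8,88])
def to(P,yaw=10.8):
    from cell import sensors
    s=sensors.read_state();r=Ro.from_euler("xyz",s["tool_rot"])
    d=r.inv().apply(np.asarray(P)-s["eef_pos"])/10
    print("clk",round(s["clock"],2),"pos",s["eef_pos"].round(1),"F",s["force"].round(1),"w",round(s["width"],1),"row",d.round(2),"turn",round((np.degrees(s["tool_rot"][2])-yaw+180)%360-180,1))
E
python3 -c "
from h import *
to(WELL+HX*2+[0,0,70]);to(ROCK-HX*25.5+[0,0,50])"
```

```text
clk 0.1 pos [ 289.4 -581.4  230.5] F [-0.6  0.4 -0.5] w 85.5 row [ 41.28 -22.65   7.29] turn 15.7
clk 0.1 pos [ 289.4 -581.4  230.5] F [-0.6  0.4 -0.5] w 85.5 row [ 43.73 -41.65   9.32] turn 15.7
```

```bash
python3 -m inch '[[[43.7,-41.6,6,15.7],[43.7,-41.6,6,15.7],[43.7,-41.6,6,15.7],[43.7,-41.6,6,15.7],[43.7,-41.6,6,15.7],[43.7,-41.6,6,15.7],[43.7,-41.6,6,15.7],[43.7,-41.6,6,15.7]]]' 0; python3 -c "
from h import *
to(ROCK-HX*25.5+[0,0,50])"
```

```text
clock: 0.77
eef_pos: [402.9, -268.1, 198.1]
tool_rot: [-3.141, 0.0, 0.187]
force: [0.8, 0.5, 0.1]
width: 0.0
gripper_force: 0.0
clk 0.77 pos [ 402.9 -268.1  198.1] F [0.8 0.5 0.1] w 0.0 row [ 13.81 -23.29   6.01] turn -0.1
```

```bash
python3 -m inch '[[[13.8,-23.3,4,0],[13.8,-23.3,4,0],[13.8,-23.3,4,0],[13.8,-23.3,4,0],[13.8,-23.3,4,0],[13.8,-23.3,4,0],[13.8,-23.3,4,0],[13.8,-23.3,4,0]]]'; python3 - <<'E'
from h import *
from cell import get_image
to(ROCK-HX*25.5+[0,0,14])
a=get_image("scene");b=get_image("top")
from cell import sensors
P=sensors.read_state()["eef_pos"];out=[]
for n,im in(("scene",a),("top",b)):
    u=proj(n,P)[0];print(n,u);x,y=u.astype(int);c=cv2.resize(im[y-40:y+40,x-40:x+40],None,fx=5,fy=5,interpolation=cv2.INTER_CUBIC)
    cv2.drawMarker(c,tuple(int(v) for v in (u-[x-40,y-40])*5),(255,0,255),0,16,1);out.append(c)
cv2.imwrite("pics/tip1.png",np.hstack(out))
E
```

```text
clock: 1.43
eef_pos: [496.3, -8.4, 157.3]
tool_rot: [-3.138, -0.001, 0.198]
force: [0.9, 0.3, 0.7]
width: -0.2
gripper_force: 0.0
clk 1.43 pos [496.3  -8.4 157.3] F [0.9 0.3 0.7] w -0.2 row [-0.2   0.5   5.53] turn 0.5
scene [302.79948279 156.72976893]
top [275.3902987  250.29924443]
```

View pics/tip1.png

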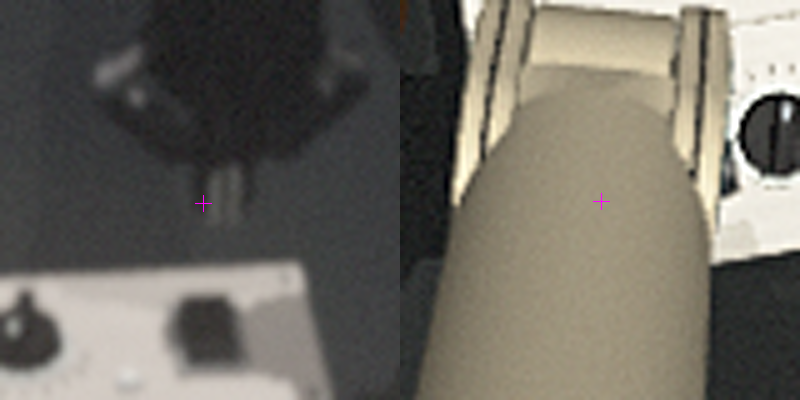

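The scene crop shows the closed fingertips ending at crop (225,225), about 4 px right of and below the projected TCP. The arm may still have been moving, so I re-read the state.

```bash
python3 - <<'E'
from h import *
from cell import get_image,sensors
to(ROCK-HX*25.5+[0,0,14])
a=get_image("scene");P=sensors.read_state()["eef_pos"];u=proj("scene",P)[0];print(P,u)
x,y=260,110
c=cv2.convertScaleAbs(a[y:y+100,x:x+100],alpha=2.2);c=cv2.resize(c,None,fx=6,fy=6,interpolation=cv2.INTER_CUBIC)
cv2.drawMarker(c,tuple(int(v) for v in (u-[x,y])*6),(255,0,255),0,16,1);cv2.imwrite("pics/tip2.png",c)
E
```

```text
clk 1.53 pos [494.6 -14.6 157.9] F [ 0.7 -1.7  0.4] w 0.0 row [ 0.09 -0.09  5.59] turn 0.1
[494.40872621 -16.12391541 158.11881501] [302.17927733 156.5362447 ]
```

View pics/tip2.png

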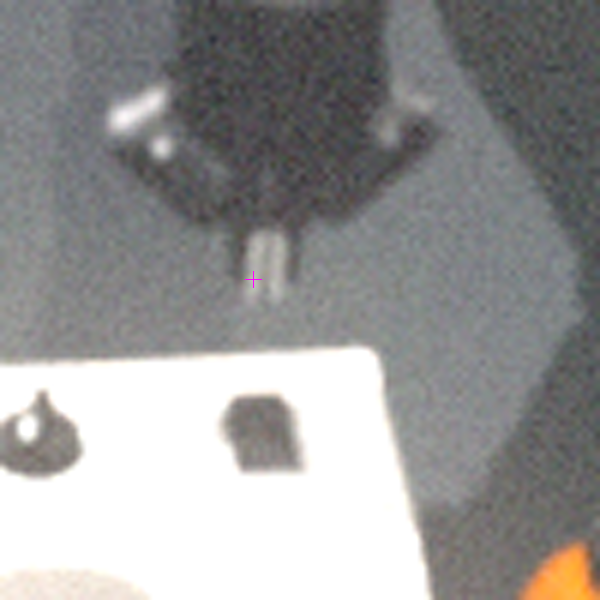

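The closed fingertips centre at about scene px (304.5,160) and are about 29 mm thick. Most of the offset from the TCP mark comes from the pad's near face and settling. I carry on to the rocker.

```bash
python3 -m inch '[[[0.1,-0.1,2.5,0.1],[0.1,-0.1,4.5,0.1],[0.1,-0.1,5.5,0.1],[0.1,-0.1,5.5,0.1]]]'; python3 - <<'E'
from h import *
from cell import get_image,sensors
to(ROCK-HX*25.5+[0,0,5])
a=get_image("scene");P=sensors.read_state()["eef_pos"];u=proj("scene",[P,P+HX*11])
print(P.round(1),u)
x,y=270,140
c=cv2.convertScaleAbs(a[y:y+60,x:x+60],alpha=2);c=cv2.resize(c,None,fx=10,fy=10,interpolation=cv2.INTER_CUBIC)
for v in u: cv2.drawMarker(c,tuple(int(k) for k in (v-[x,y]+.5)*10),(255,0,255),0,16,1)
cv2.imwrite("pics/tip3.png",c)
E
```

```text
clock: 1.92
eef_pos: [493.8, -16.1, 101.7]
tool_rot: [-3.142, 0.004, 0.183]
force: [-0.1, -0.2, 0.0]
width: -0.2
gripper_force: 0.0
clk 1.92 pos [493.8 -16.1 101.7] F [-0.1 -0.2  0. ] w -0.2 row [ 0.19 -0.22  0.87] turn -0.3
[494.7 -15.8 102.8] [[301.14879405 171.60913228]
 [301.60326032 174.89315107]]
```

View pics/tip3.png

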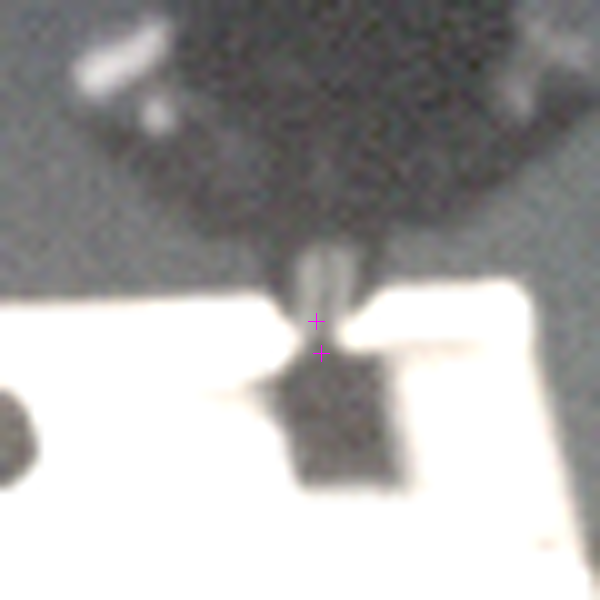

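The tip sits just in front of the rocker's near end. Its projection agrees to about 1 mm, and it is only about 17 mm thick at the end. Now I press the rocker off.

```bash
python3 -m inch '[[[0.1,-0.2,0.4,-0.3],[0.1,-0.2,0.8,-0.3],[0.1,-0.2,1.0,-0.3],[0.1,-0.2,1.0,-0.3]]]'; python3 -c "
from h import *
to(ROCK-HX*25.5+[0,0,5])"
```

```text
clock: 2.3
eef_pos: [495.8, -12.6, 93.4]
tool_rot: [3.141, 0.001, 0.191]
force: [-0.5, -0.4, 1.5]
width: 0.0
gripper_force: 0.8
clk 2.3 pos [495.8 -12.6  93.4] F [-0.5 -0.4  1.5] w 0.0 row [-0.07  0.08  0.04] turn 0.1
```

```bash
python3 -m inch '[[[0,0,0.1,0],[0,0,0.2,0],[0,0,0.2,0]]]';python3 -m inch '[[[0,0,0.1,0],[0,0,0.2,0],[0,0,0.2,0]]]'
```

```text
clock: 2.55
eef_pos: [495.8, -12.6, 92.2]
tool_rot: [3.141, 0.001, 0.191]
force: [-5.1, -1.9, 11.8]
width: 0.1
gripper_force: 6.4
clock: 2.8
eef_pos: [495.8, -12.6, 91.8]
tool_rot: [3.142, -0.0, 0.191]
force: [-8.3, -1.6, 29.1]
width: -0.4
gripper_force: 14.8
```

A hard stop at z 92, as expected. I lift, then move over the well.

```bash
python3 -m inch '[[[0,0,-3,0],[0,0,-6,0],[0,0,-6,0]]]'; python3 -c "
from h import *
to(WELL+HX*2+[0,0,50])"
```

```text
clock: 3.05
eef_pos: [500.5, -11.8, 154.0]
tool_rot: [3.14, -0.011, 0.192]
force: [0.2, -0.1, 0.2]
width: 0.1
gripper_force: 0.0
clk 3.05 pos [500.5 -11.8 154. ] F [ 0.2 -0.1  0.2] w 0.1 row [ 2.14 19.04  1.65] turn 0.2
```

```bash
python3 -m inch '[[[2.2,4,0,0],[2.2,8,0,0],[2.2,12,0,0],[2.2,16,0,0],[2.2,19,1.5,0],[2.2,19,1.5,0],[2.2,19,1.5,0],[2.2,19,1.5,0]]]'; python3 -c "
from h import *
from cell import get_image
cv2.imwrite('pics/s4.png',get_image('scene'));to(WELL+HX*2+[0,0,20])"
```

```text
clock: 3.72
eef_pos: [554.3, -193.3, 133.9]
tool_rot: [-3.14, -0.0, 0.192]
force: [-0.5, 0.7, -0.0]
width: -0.1
gripper_force: 0.0
clk 3.77 pos [ 554.5 -192.6  134.2] F [-0.3 -0.4 -0.6] w -0.1 row [0.3  0.27 2.62] turn 0.3
```

```bash
python3 -m inch '[[[0.3,0.2,2,0],[0.3,0.2,3.2,0.2],[0.3,0.2,3.2,0.2],[0.3,0.2,3.2,0.2],[0.3,0.2,3.2,0.2]]]'; python3 - <<'E'
from h import *
from cell import get_image,sensors
to(WELL+HX*2+[0,0,-10])
a=get_image("scene");P=sensors.read_state()["eef_pos"];u=proj("scene",[P,WELL])
x,y=205,150
c=cv2.resize(a[y:y+60,x:x+110],None,fx=7,fy=7,interpolation=cv2.INTER_CUBIC)
for v in u: cv2.drawMarker(c,tuple(int(k) for k in (v-[x,y]+.5)*7),(255,0,255),0,16,1)
cv2.imwrite("pics/tip4.png",c)
E
```

```text
clock: 4.18
eef_pos: [557.6, -195.2, 102.8]
tool_rot: [-3.142, -0.0, 0.189]
force: [0.5, 0.3, -0.3]
width: -0.3
gripper_force: 0.0
clk 4.18 pos [ 557.6 -195.2  102.8] F [ 0.5  0.3 -0.3] w -0.3 row [ 0.05 -0.05  2.48] turn 0.0
```

View pics/tip4.png

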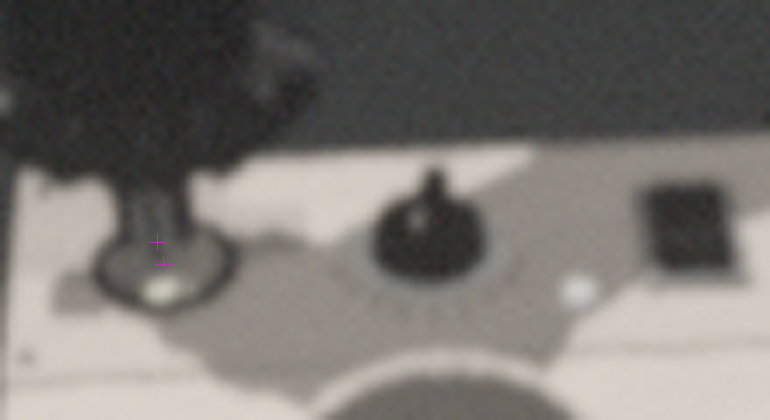

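The tip is over the well: the fingers centre at crop x≈159 and the button at (161,290). I descend with a 0.7 mm correction in +y, watching the forces.

```bash
python3 -m inch '[[[0,-0.1,0.8,0],[0,-0.1,1.6,0],[0,-0.1,2.4,0],[0,-0.1,2.4,0],[0,-0.1,2.4,0]]]'
```

```text
clock: 4.65
eef_pos: [556.5, -194.8, 77.4]
tool_rot: [-3.141, 0.002, 0.188]
force: [0.1, 0.3, -0.2]
width: -0.1
gripper_force: 0.0
```

```bash
python3 -m inch '[[[0.1,0,0.3,0],[0.1,0,0.5,0],[0.1,0,0.5,0]]]';python3 -m inch '[[[0,0,0.2,0],[0,0,0.4,0],[0,0,0.4,0]]]'
```

```text
clock: 4.9
eef_pos: [558.2, -194.7, 73.1]
tool_rot: [-3.141, 0.0, 0.188]
force: [0.2, -0.1, -0.4]
width: 0.1
gripper_force: 0.0
clock: 5.15
eef_pos: [558.9, -194.7, 69.6]
tool_rot: [3.141, -0.001, 0.188]
force: [0.8, 0.8, 3.1]
width: 0.2
gripper_force: 1.1
```

```bash
python3 -m inch '[[[0,0,0.2,0],[0,0,0.2,0],[0,0,0.2,0]]]';python3 -m inch '[[[0,0,0.2,0],[0,0,0.2,0],[0,0,0.2,0]]]'
```

```text
clock: 5.4
eef_pos: [559.1, -194.7, 67.6]
tool_rot: [3.141, -0.002, 0.188]
force: [1.5, 0.5, 3.1]
width: 0.2
gripper_force: 1.5
clock: 5.65
eef_pos: [559.2, -194.7, 67.2]
tool_rot: [3.141, -0.002, 0.188]
force: [-0.7, 2.4, 16.5]
width: -0.0
gripper_force: 7.8
```

```bash
python3 -m inch '[[[0,0,0.2,0],[0,0,0.2,0],[0,0,0.2,0]]]'
```

```text
clock: 5.9
eef_pos: [559.3, -194.7, 66.9]
tool_rot: [3.141, -0.003, 0.188]
force: [-4.9, 3.5, 29.0]
width: -0.1
gripper_force: 14.5
```

The stop is at 67, about 1.5 mm below nominal, the same bias as the rocker. The button is home, so I lift out.

```bash
python3 -m inch '[[[0,0,-3,0],[0,0,-6,0],[0,0,-8.5,0],[0,0,-8.5,0],[0,0,-8.5,0]]]'; python3 -c "
from h import *
to(ROCK+HX*11+[0,0,50])"
```

```text
clock: 6.32
eef_pos: [558.2, -195.2, 149.2]
tool_rot: [3.141, -0.001, 0.187]
force: [0.2, -0.1, 0.1]
width: 0.3
gripper_force: 0.0
clk 6.32 pos [ 558.2 -195.2  149.2] F [ 0.2 -0.1  0.1] w 0.3 row [  0.85 -19.02   1.1 ] turn -0.1
```

```bash
python3 -m inch '[[[0.8,-4,0,0],[0.8,-8,0,0],[0.8,-12,0,0],[0.8,-16,0,0],[0.8,-19,1,0],[0.8,-19,1,0],[0.8,-19,1,0],[0.8,-19,1,0]]]'; python3 - <<'E'
from h import *
from cell import get_image,sensors
a=get_image("scene");b=get_image("top")
to(ROCK+HX*11+[0,0,22])
c=cv2.resize(a[160:210,205:315],None,fx=7,fy=7,interpolation=cv2.INTER_CUBIC)
cv2.imwrite("pics/tip5.png",c)
E
```

```text
clock: 6.98
eef_pos: [529.6, -7.4, 137.2]
tool_rot: [3.141, 0.003, 0.188]
force: [1.0, -0.7, -0.4]
width: -0.2
gripper_force: 0.0
clk 7.08 pos [530.4  -8.5 137.8] F [ 0.  -0.3 -0.8] w -0.3 row [ 0.11 -0.16  2.78] turn -0.2
```

View pics/tip5.png

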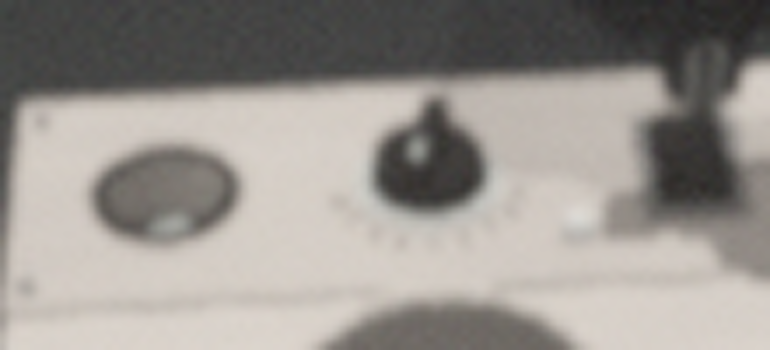

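The white button at (170,225) shows less than before, so it sits deeper. The knob is unchanged and the tip is above the rocker. Now I press the far end.

```bash
python3 -m inch '[[[0.1,-0.1,1.5,0],[0.1,-0.1,2.7,0],[0.1,-0.1,3.2,0],[0.1,-0.1,3.6,0],[0.1,-0.1,3.6,0]]]';python3 -m inch '[[[0,0,0.15,0],[0,0,0.2,0],[0,0,0.2,0]]]'
```

```text
clock: 7.5
eef_pos: [534.3, -6.4, 102.9]
tool_rot: [3.14, -0.005, 0.186]
force: [0.6, 0.4, 1.3]
width: -0.1
gripper_force: 0.6
clock: 7.75
eef_pos: [533.7, -6.3, 101.4]
tool_rot: [3.14, -0.005, 0.186]
force: [3.9, -0.1, 4.4]
width: -0.1
gripper_force: 2.2
```

```bash
python3 -m inch '[[[0,0,0.2,0],[0,0,0.2,0],[0,0,0.2,0]]]'
```

```text
clock: 8.0
eef_pos: [533.8, -6.2, 100.4]
tool_rot: [3.14, -0.005, 0.187]
force: [2.5, -0.3, 14.0]
width: 0.3
gripper_force: 7.0
```

```bash
python3 -m inch '[[[0,0,0.2,0],[0,0,0.2,0],[0,0,0.2,0]]]'
```

```text
clock: 8.25
eef_pos: [533.9, -6.2, 99.8]
tool_rot: [3.14, -0.006, 0.187]
force: [-1.2, -1.2, 27.7]
width: -0.2
gripper_force: 13.9
```

A hard stop at 99.8, with the same 1.6 mm bias. I lift and back away to check.

```bash
python3 -m inch '[[[0,0,-3,0],[0,0,-6,0],[-4,0,-8,0],[-8,0,-9,0],[-10,2,-9,0],[-10,6,-9,0],[-10,10,-9,0],[-10,14,-9,0]]]'; python3 -m inch '[[[-3,4,0,0],[-4,8,0,0],[-4,12,0,0],[-4,16,0,0],[-4,20,0,0],[-4,20,0,0],[-4,20,0,0],[-4,20,0,0]]]'; python3 - <<'E'
from h import *
from cell import get_image
b=get_image("top");a=get_image("scene")
c=cv2.resize(b[100:280,230:410],(540,540),interpolation=cv2.INTER_CUBIC)[310:]
d=cv2.resize(b[205:275,240:380],None,fx=4,fy=4,interpolation=cv2.INTER_CUBIC)
e=cv2.resize(a[165:205,200:335],(560,166),interpolation=cv2.INTER_CUBIC)
cv2.imwrite("pics/fin.png",np.vstack([d,e]))
for n,i in(("top",b),("scene",a)):
    o=cv2.imread(f"pics/{n}0.png"); print(n,[ (cv2.absdiff(o,i)[y0:y1,x0:x1].max(2)>60).sum() for x0,y0,x1,y1 in([(200,180,235,225),(260,115,335,205),(365,155,415,210),(372,213,405,247)] if n=="top" else [(335,180,380,250),(235,200,315,275),(145,205,200,265),(170,180,202,215)])])
E
```

```text
clock: 8.92
eef_pos: [457.1, -162.6, 186.3]
tool_rot: [-3.14, 0.003, 0.188]
force: [1.6, -0.5, 0.3]
width: 0.1
gripper_force: 0.0
clock: 9.58
eef_pos: [455.6, -364.3, 185.3]
tool_rot: [-3.138, 0.003, 0.187]
force: [-0.2, 0.7, 0.2]
width: 0.1
gripper_force: 0.0
top [np.int64(0), np.int64(0), np.int64(0), np.int64(0)]
scene [np.int64(0), np.int64(0), np.int64(0), np.int64(0)]
```

View pics/fin.png

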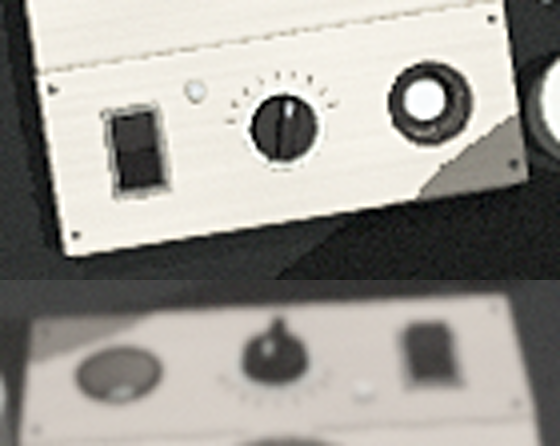

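The final view shows the rocker at (135,150) looking as it did at the start (on), the knob at (285,127) unchanged, and the button at (425,100) sunk deeper. The pitcher, bottle, glass and tin show no change in either view. I hand in the job.

```bash
python3 -c "
from cell import order
print(order.finish_job())"
```

```text
the job is handed in; nothing more can be done
None
```

I switched the hotplate off, pressed the reset button to its stop and switched the hotplate back on, then handed the job in at about 9.7 s; the final pictures show no change to the knob, pitcher, bottle, glass or tin, and no verdict was returned.

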